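Find the control box that rattles and hold it out

ROBOT

A 7-joint arm with a two-finger parallel gripper is mounted at the origin on the work surface. World frame = base frame: x ahead of the robot, y to its left, z up, the work surface at z = 0. Lengths are in m, angles in rad, forces in N, time in s.
With the tool pointing down it reaches from about 0.425 to 0.925 m from the base axis. Payload 6.8 kg.
Tool frame: the origin (TCP) lies between the finger pads; the fingertips stand r.tip_reach ahead of it and the grasp point (between the pads) lies 11 mm behind it (r.tip_reach is the distance from the TCP to the fingertips, in m); z points along the fingers, y is the direction in which the jaws open and shut (so a half turn about z gives the same grasp; the last joint's range is limited). The gripper opens to 85 mm and grips with 20 to 120 N. Pads are 22 mm wide; open, the fingers measure 114 mm over their backs; the gripper's body (76 mm by 85 mm) begins 54 mm behind the grasp point. The pads swing forward as they close: fully open they stand 13 mm farther back than shut.
Start: joints at [-1.342, 0.477, 0.022, 1.555, -0.011, 1.109, -0.083], TCP at [0.223, 0.637, 0.21] pointing down, gripper open.
Joint ranges: [-2.96, 2.96], [-0.34, 2.1], [-1.41, 1.46], [0.24, 2.44], [-1.37, 4.51], [0.17, 1.92], [-2.96, 2.96]. Speed limits (rad/s): [2.39, 2.39, 3.14, 3.14, 3.14, 3.14, 3.14].

INTERFACE

Orientations are given as a rotation vector (axis times angle).
In Python, from bench import r, eyes, spotter gives the robot as it stands.
- The arm moves only by the tool carry_out, never from a script. Its argument "series" is text: rows parted by semicolons, each of 5 numbers parted by spaces: the shift along the tool's x, y, z in cm, then the turn about the tool's z in rad, then the opening, from 0 (shut) to 1 (fully open). In form: x y z yaw gripper; .... A call has 1 to 8 rows; each row shifts and turns the commanded pose from where the row before left it, along the tool's axes as they then stand; what a row does not reach is not made up. A row lasts 1/8 s, in which the tool goes at most 62.5 mm and 10.7 degrees, less where a joint would pass 70% of its speed; a pose out of reach is approached as far as the arm can. A call with a gripper value outside its range is refused whole. The fingers move at their own pace and stop on an object; "grip_force" is the grip in N (left out, the last holds). Time passes only in rows, so rows that do not move let the fingers close. It gives the time, the measured TCP pose, the force and the opening at its end, in the units of the state.
- r.get_obs(): the state, without advancing time (a new reading comes with each control period).
- eyes.grab_frame(name): name is "scene" or "side" or "wrist"; returns a dict with "color" (420x560x3 uint8, blue, green, red), "intrinsics" (3x3 intrinsics, pixels), "R" (3x3) and "t" (3): a world point X has camera coordinates R X + t; the wrist camera has in their place "T_tool_cam" (4x4, takes a point from camera to tool coordinates, whose origin is the TCP and whose axes are the flange's). Camera axes: x right, y down, z forward; pixel columns grow to the right and rows downward; lengths in m; the calibration is good to about 2 mm. A picture is of the moment at which its call begins: read the wrist's pose just before it. There is no depth.
- r.hand_in(): hands the job in, once; it reports no verdict.
Trained networks look in a picture, given as the dict that the camera call returned (one of the last four; its "shot" number tells which), for a name from the list of things; names that differ only in an ending like _2 or _b are one class to them, and where a whole thing is asked for, a point or a joint stands for the part that bears it (a point fixed in the world has none). Each returns a list of dicts, best first, with "confidence" (0 to 1); they miss things now and then, are a little off and sometimes report something else, mostly with a low value. They report only what shows in the picture. A call takes as long as a camera call. They do not tell look-alikes from the thing itself.
- spotter.search_frame(picture, query): "uv" ([column, row] in pixels, amid what is visible of it).
- spotter.trace(picture, query): "pixels" (420x560 bool, what is visible of it) and "uv" ([column, row] in pixels, amid what is visible of it).
- spotter.mark_of(picture, query): "uv" ([column, row] in pixels: a listed point, or the origin of a listed thing).
The state is a dict: "clock": time; "joints": joint angles; "qvel": joint speeds; "tau": joint torques, N m; "tcp_pos": TCP position; "orientation": TCP orientation; "contact_force": force on the tool from outside, world axes, zero at the start; "moment": the same for the moment, N m; "grip_width": finger opening in m.
Only numpy, scipy, OpenCV 4.12 (cv2) and the standard library are available. Lean on these libraries where they do the work, as an engineer would, in place of code of your own. Each camera call takes 0.05 s, during which the arm holds its last target.

TASK

One of the three sealed control boxes on the bench mat has something loose inside. Going from left to right, pick up each box, shake it briskly to and fro clear of the mat to feel whether it rattles, and set it back where it lay before taking the next. Then hold the one that rattles out across the bench to your colleague, level and still, past the far edge of the mat and at least 120 mm above the bench, and finish while still holding it there; the two quiet ones end up back where they lay, no box is dropped, and everything else on the bench is left alone.

Things in the scene. Friction and masses are not known exactly. Their poses are not given: they have to be found in the camera images.
- box_left_center (a point): centre (half-way up) of the left of three look-alike sealed control boxes lying on the mat (left is +y): plain black, 130 mm long (x), 64 wide (y), 36 high (z), about 400 g, gripped across its width. In one, not always the same, a 180 g part has come loose and rolls and knocks, with 50 mm of play along x, 28 along y; it stops at the end it was thrown or tipped to, shifting the weight. In the others it is fast
- box_mid_center (a point): centre (half-way up) of the middle of three look-alike sealed control boxes lying on the mat (left is +y): plain black, 130 mm long (x), 64 wide (y), 36 high (z), about 400 g, gripped across its width. In one, not always the same, a 180 g part has come loose and rolls and knocks, with 50 mm of play along x, 28 along y; it stops at the end it was thrown or tipped to, shifting the weight. In the others it is fast
- box_right_center (a point): centre (half-way up) of the right of three look-alike sealed control boxes lying on the mat (left is +y): plain black, 130 mm long (x), 64 wide (y), 36 high (z), about 400 g, gripped across its width. In one, not always the same, a 180 g part has come loose and rolls and knocks, with 50 mm of play along x, 28 along y; it stops at the end it was thrown or tipped to, shifting the weight. In the others it is fast
- mat_far_edge (a point): middle of the far long edge of the grey bench mat, on its upper face. The mat is fixed, 300 mm deep (x) and 620 mm wide (y), 3 mm thick; x points away from the robot's side across the mat, z up. The mat's centre lies 150 mm back from this point. Beyond the mat lie things under 50 mm high, and a 200 mm bottle at the far left
- screwdriver: screwdriver 170 mm long lying between the left and the middle box, on the mat, handle towards the robot, under 40 mm high; to be left alone
- brush: cleaning brush 160 mm long lying between the middle and the right box, on the mat, handle towards the robot, under 40 mm high; to be left alone
Mind the look-alikes: they are no part of the job. Leave any blue or turquoise look-alike of the part that bears box_mid_center alone.

How it is judged:
On the way, in this order (a step that is already met when the one before it is completed fails the run):
1. the left box, held clear of the mat, is swung briskly (contact force between the fingers and box_left above 1 N and height (world z) of box_left_center above 0.05 m and (linear speed of box_left above 0.2 m/s or angular speed of box_left above 1.2 rad/s)).
2. the left box, still held clear, is checked (contact force between the fingers and box_left above 1 N and height (world z) of box_left_center above 0.05 m and linear speed of box_left below 0.12 m/s and angular speed of box_left below 0.7 rad/s).
3. the left box, still held clear, is swung briskly again (all of step 1).
4. the middle box, held clear of the mat, is swung briskly (contact force between the fingers and box_mid above 1 N and height (world z) of box_mid_center above 0.05 m and (linear speed of box_mid above 0.2 m/s or angular speed of box_mid above 1.2 rad/s)).
5. the middle box, still held clear, is checked (contact force between the fingers and box_mid above 1 N and height (world z) of box_mid_center above 0.05 m and linear speed of box_mid below 0.12 m/s and angular speed of box_mid below 0.7 rad/s).
6. the middle box, still held clear, is swung briskly again (all of step 4).
7. the right box, held clear of the mat, is swung briskly (contact force between the fingers and box_right above 1 N and height (world z) of box_right_center above 0.05 m and (linear speed of box_right above 0.2 m/s or angular speed of box_right above 1.2 rad/s)).
8. the right box, still held clear, is checked (contact force between the fingers and box_right above 1 N and height (world z) of box_right_center above 0.05 m and linear speed of box_right below 0.12 m/s and angular speed of box_right below 0.7 rad/s).
9. the right box, still held clear, is swung briskly again (all of step 7).
At the end, for the whole second after the job is handed in: The box with the loose part is in the gripper, level within 0.3 rad, still (under 0.05 m/s), its centre past the far edge of the mat and over 100 mm above the bench, touching none of the other things; the two quiet boxes lie flat on the mat, let go, each within 50 mm of where it lay at the start (((distance between loose_core and box_left_center below 0.06 m and contact force between the fingers and box_left above 1 N and height (world z) of box_left_center above 0.05 m and height (world z) of box_left_center above 0.1 m and x of box_left_center in the frame of mat_far_edge above 0 m and angle between box_left_center's own z axis and vertical below 0.3 rad and linear speed of box_left below 0.05 m/s and contact force between box_left and screwdriver below 0.2 N and contact force between box_left and brush below 0.2 N and contact force between box_left and multimeter below 0.2 N and contact force between box_left and bottle below 0.2 N and contact force between box_left and solder_reel below 0.2 N and contact force between box_left and notebook below 0.2 N and contact force between box_left and parts_tray below 0.2 N and distance of each of box_mid_center, box_right_center from where it was at the start of the episode below 0.05 m and height (world z) of each of box_mid_center, box_right_center below 0.03 m and angle between each of box_mid_center, box_right_center's own z axis and vertical below 0.1 rad and contact force between each of the arm, the fingers and box_mid below 0.2 N and contact force between each of the arm, the fingers and box_right below 0.2 N) or (distance between loose_core and box_mid_center below 0.06 m and contact force between the fingers and box_mid above 1 N and height (world z) of box_mid_center above 0.05 m and height (world z) of box_mid_center above 0.1 m and x of box_mid_center in the frame of mat_far_edge above 0 m and angle between box_mid_center's own z axis and vertical below 0.3 rad and linear speed of box_mid below 0.05 m/s and contact force between box_mid and screwdriver below 0.2 N and contact force between box_mid and brush below 0.2 N and contact force between box_mid and multimeter below 0.2 N and contact force between box_mid and bottle below 0.2 N and contact force between box_mid and solder_reel below 0.2 N and contact force between box_mid and notebook below 0.2 N and contact force between box_mid and parts_tray below 0.2 N and distance of each of box_left_center, box_right_center from where it was at the start of the episode below 0.05 m and height (world z) of each of box_left_center, box_right_center below 0.03 m and angle between each of box_left_center, box_right_center's own z axis and vertical below 0.1 rad and contact force between each of the arm, the fingers and box_left below 0.2 N and contact force between each of the arm, the fingers and box_right below 0.2 N) or (distance between loose_core and box_right_center below 0.06 m and contact force between the fingers and box_right above 1 N and height (world z) of box_right_center above 0.05 m and height (world z) of box_right_center above 0.1 m and x of box_right_center in the frame of mat_far_edge above 0 m and angle between box_right_center's own z axis and vertical below 0.3 rad and linear speed of box_right below 0.05 m/s and contact force between box_right and screwdriver below 0.2 N and contact force between box_right and brush below 0.2 N and contact force between box_right and multimeter below 0.2 N and contact force between box_right and bottle below 0.2 N and contact force between box_right and solder_reel below 0.2 N and contact force between box_right and notebook below 0.2 N and contact force between box_right and parts_tray below 0.2 N and distance of each of box_left_center, box_mid_center from where it was at the start of the episode below 0.05 m and height (world z) of each of box_left_center, box_mid_center below 0.03 m and angle between each of box_left_center, box_mid_center's own z axis and vertical below 0.1 rad and contact force between each of the arm, the fingers and box_left below 0.2 N and contact force between each of the arm, the fingers and box_mid below 0.2 N))); the arm keeps its last pose, push and grip.
It fails at once if a box is let go in the air ((height (world z) of box_left_center above 0.046 m and contact force between the fingers and box_left below 0.05 N) or (height (world z) of box_mid_center above 0.046 m and contact force between the fingers and box_mid below 0.05 N) or (height (world z) of box_right_center above 0.046 m and contact force between the fingers and box_right below 0.05 N)).
It fails at once if something else on the bench is shifted by more than 30 mm (distance of any of screwdriver, brush, multimeter, bottle, solder_reel, notebook, parts_tray from where it was at the start of the episode above 0.03 m).
It also fails if it takes over 72 s, if anything falls off the work surface, if the arm or the gripper's body presses on something with over 40 N, if the wrist force passes 120 N, or if a joint passes its speed limit or range.

## Working session

There is one attempt and no reset: what is moved stays moved. The work goes in short steps, Python scripts to look and compute and a tool call to move; the robot and the scene stay as the last step left them, time stands still between calls to the robot, and variables do not carry over. Pictures are saved under pics/ and viewed, and the job is handed in when it is done.

Besides the shell and the picture viewer there is one more tool, called after "Request:" as name(argument=value, ...), one argument or row to a line, values as JSON. carry_out: Moves the arm, as the interface text tells. Its arguments: {"type":"object","properties":{"series":{"type":"string"},"grip_force":{"type":"number"}},"required":["series"]}

```bash
mkdir -p pics; ls; cat > h.py <<'E'
import numpy as np, cv2
from bench import r, eyes, spotter
def ray(f,uv,z):
    K=f["intrinsics"];R=np.array(f["R"]);t=np.array(f["t"])
    d=R.T@np.linalg.solve(K,[uv[0],uv[1],1.]);c=-R.T@t
    return c+d*(z-c[2])/d[2]
E
python3 - <<'E'
from h import *
o=r.get_obs();print({k:np.round(v,3) for k,v in o.items()},r.tip_reach)
for n in("scene","side"):
    f=eyes.grab_frame(n);cv2.imwrite(f"pics/{n}0.png",f["color"])
    for q in ["box_left_center","box_mid_center","box_right_center","mat_far_edge","screwdriver","brush"]:
        for m in spotter.mark_of(f,q)[:4]:
            z=.021 if 'box' in q else .003
            print(n,q,np.round(m["uv"],1),round(m["confidence"],2),np.round(ray(f,m["uv"],z),3))
E
```

```text
pics
{'clock': np.float64(0.0), 'joints': array([-1.342,  0.478,  0.022,  1.556, -0.012,  1.109, -0.083]), 'qvel': array([ 0.   , -0.002, -0.   , -0.002,  0.001,  0.002,  0.001]), 'tau': array([-1.0000e-03, -5.9645e+01,  1.6070e+00, -2.8120e+01,  1.2000e-02,
        1.0000e-02,  0.0000e+00]), 'tcp_pos': array([0.223, 0.636, 0.209]), 'orientation': array([-5.260e-01, -3.097e+00,  3.000e-03]), 'contact_force': array([-0.739, -0.854, -0.299]), 'moment': array([ 0.016,  0.025, -0.007]), 'grip_width': np.float64(0.085)} 0.008
scene box_left_center [338.  249.1] 0.65 [0.498 0.173 0.021]
scene box_mid_center [266.2 222.6] 0.93 [ 0.501 -0.034  0.021]
scene box_mid_center [220.9 125.3] 0.8 [ 0.232 -0.319  0.021]
scene box_mid_center [417.8 192.4] 0.79 [0.234 0.314 0.021]
scene box_mid_center [339.6 246.1] 0.24 [0.487 0.173 0.021]
scene box_right_center [199.  203.3] 0.65 [ 0.52  -0.233  0.021]
scene mat_far_edge [245.5 281.2] 0.87 [ 0.673 -0.012  0.003]
scene mat_far_edge [264.6 224.8] 0.63 [ 0.499 -0.04   0.003]
scene screwdriver [299.9 261.8] 0.59 [0.564 0.093 0.003]
scene brush [228.6 226.6] 0.8 [ 0.545 -0.128  0.003]
side box_left_center [286.8 181.5] 0.6 [0.501 0.185 0.021]
side box_mid_center [166.8 360.8] 0.63 [ 0.241 -0.326  0.021]
side box_mid_center [190.4 169.2] 0.61 [0.247 0.301 0.021]
side box_mid_center [305.6 227.2] 0.57 [ 0.506 -0.029  0.021]
side box_right_center [336.1 291.3] 0.7 [ 0.518 -0.228  0.021]
side mat_far_edge [374.  218.9] 0.93 [0.676 0.005 0.003]
side screwdriver [317.2 207.4] 0.72 [0.558 0.075 0.003]
side brush [340.9 259.9] 0.79 [ 0.558 -0.126  0.003]
side brush [300.7 227.3] 0.3 [ 0.501 -0.002  0.003]
```

View pics/scene0.png

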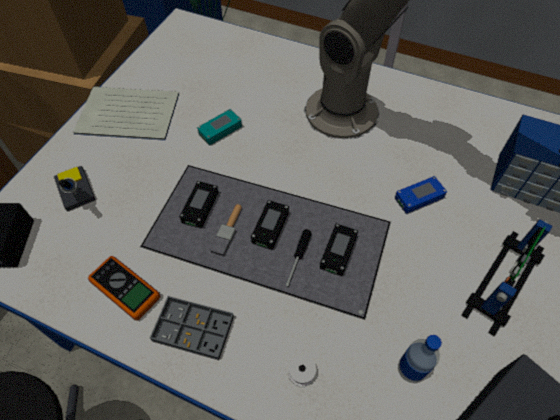

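View pics/side0.png

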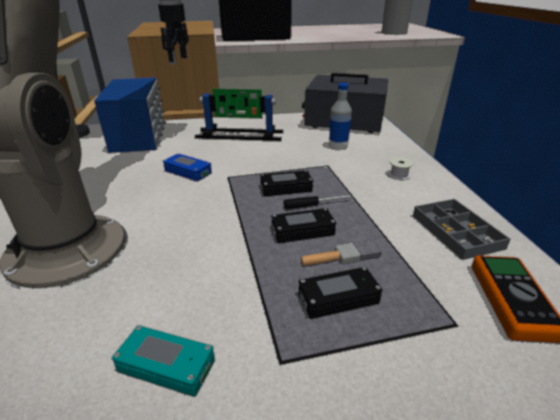

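The three black boxes lie at scene (199,203) right, (270,223) mid and (340,248) left. The turquoise (220,125) and blue (421,193) ones are off the mat and are the look-alikes. Next I measure the centres and yaws, and confirm with a crop.

```bash
python3 - <<'E'
from h import *
fs={n:eyes.grab_frame(n) for n in("scene","side")}
cv2.imwrite("pics/crop1.png",cv2.resize(fs["scene"]["color"][155:320,130:400],None,fx=2.9,fy=2.9,interpolation=cv2.INTER_CUBIC))
cs=[(190,167),(390,221),(363,314),(142,246)]
P=[ray(fs["scene"],c,.003)[:2] for c in cs];print("mat",np.round(P,3))
print("mat side",[np.round(ray(fs["side"],c,.003)[:2],3) for c in [(228,177),(329,167),(453,324),(281,361)]])
for n,f in fs.items():
  for q in ["box_left_center","box_mid_center","box_right_center","screwdriver","brush"]:
    for m in spotter.trace(f,q)[:3]:
        M=m["pixels"].astype(np.uint8)
        c=cv2.findContours(M,0,1)[0]
        if not c: continue
        c=max(c,key=len)[:,0]
        z=.03 if 'box' in q else .01
        X=np.array([ray(f,p,z)[:2] for p in c],np.float32)
        rc=cv2.minAreaRect(X*1000)
        print(n,q,np.round(m["uv"]),round(m["confidence"],2),np.round(rc[0]),np.round(rc[1]),round(rc[2],1))
E
```

```text
mat [[ 0.406 -0.333]
 [ 0.346  0.271]
 [ 0.632  0.29 ]
 [ 0.695 -0.312]]
mat side [array([0.349, 0.272]), array([0.644, 0.288]), array([ 0.692, -0.312]), array([ 0.404, -0.338])]
scene box_left_center [338. 246.] 0.65 [502. 174.] [143.  66.] 2.5
scene box_left_center [301. 247.] 0.38 [564.  86.] [170.  25.] 5.3
scene box_mid_center [419. 195.] 0.93 [245. 321.] [ 79. 149.] 49.1
scene box_mid_center [267. 223.] 0.83 [507. -22.] [149.  71.] 4.2
scene box_mid_center [197. 205.] 0.47 [ 528. -229.] [143.  74.] 7.9
scene box_right_center [198. 205.] 0.67 [ 528. -229.] [149.  75.] 7.6
scene screwdriver [301. 247.] 0.71 [525.  78.] [114.  26.] 4.3
scene brush [225. 232.] 0.72 [ 556. -126.] [166.  45.] 4.8
side box_left_center [287. 180.] 0.7 [498. 170.] [133. 139.] 86.8
side box_mid_center [189. 169.] 0.91 [238. 305.] [107. 179.] 47.6
side box_mid_center [164. 360.] 0.79 [ 238. -326.] [ 83. 146.] 62.9
side box_mid_center [304. 228.] 0.65 [501. -28.] [142. 118.] 3.5
side box_right_center [335. 295.] 0.96 [ 522. -235.] [142.  94.] 6.0
side screwdriver [303. 205.] 0.9 [541.  98.] [136.  50.] 8.9
side brush [349. 252.] 0.77 [ 559. -116.] [167.  57.] 6.8
```

View pics/crop1.png

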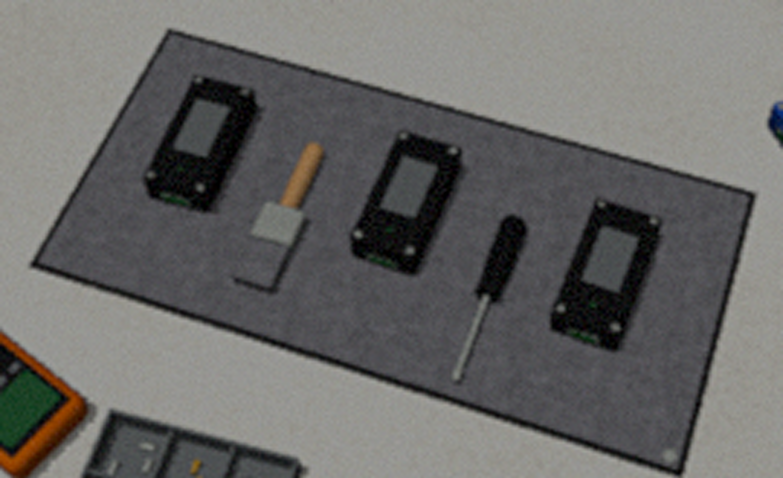

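The crop confirms the three black boxes, with corner screws visible on each. I'll use the screws for centre and yaw.

```bash
python3 - <<'E'
from h import *
f=eyes.grab_frame("scene")
S=dict(left=[(601,205),(655,221),(559,308),(616,325)],mid=[(404,136),(453,151),(358,234),(411,250)],right=[(198,80),(246,92),(152,175),(201,187)])
for n,s in S.items():
    X=np.array([ray(f,(130+(a+.5)/2.9-.5,155+(b+.5)/2.9-.5),.039)[:2] for a,b in s])
    d=X[2]-X[0]+X[3]-X[1];e=X[0]-X[1]+X[2]-X[3]
    print(n,np.round(X.mean(0),4),np.degrees(np.arctan2(d[1],d[0])),np.degrees(np.arctan2(-e[0],e[1])),np.linalg.norm(d)/2,np.linalg.norm(e)/2)
o=r.get_obs()
from scipy.spatial.transform import Rotation as Ro
print(Ro.from_rotvec(o["orientation"]).as_matrix().round(3))
f=eyes.grab_frame("wrist");print(np.round(f["T_tool_cam"],3),f["intrinsics"])
E
```

```text
left [0.4963 0.1742] 2.047342970505742 -174.95587255232198 0.11402499790523042 0.05113165498771638
mid [ 0.5011 -0.0218] 4.288355394593047 -175.46409564472174 0.11460802415823482 0.05037191256205219
right [ 0.5217 -0.2307] 7.774235005226419 -172.11573989858763 0.1150317432657193 0.04982746893431461
[[-0.944  0.331  0.   ]
 [ 0.331  0.944  0.   ]
 [-0.     0.    -1.   ]]
[[-0.001 -0.946 -0.324  0.084]
 [ 1.    -0.001  0.001  0.001]
 [-0.001 -0.324  0.946 -0.164]
 [ 0.     0.     0.     1.   ]] [[368.57099173   0.         280.6602748 ]
 [  0.         368.57099173 212.88216144]
 [  0.           0.           1.        ]]
```

```bash
cat >> h.py <<'E'
from scipy.spatial.transform import Rotation as Ro
def pose():
    o=r.get_obs();R=Ro.from_rotvec(o["orientation"]).as_matrix();return o["tcp_pos"],R
def plan(x,y,z,yaw,g=1,n=None,frm=None):
    "yaw: world angle (deg) of tool x"
    p,R=pose(); 
    a0=np.arctan2(R[1,0],R[0,0]); d=np.array([x,y,z])-p
    turn=-((np.radians(yaw)-a0+np.pi)%(2*np.pi)-np.pi)
    n=n or int(np.ceil(max(np.linalg.norm(d)/.058,abs(turn)/.17)))
    print("d",d.round(4),"turn",turn.round(3),"n",n,"tilt",R[2].round(3)); rows=[]
    a=a0
    for i in range(n):
        s=d/n; rows.append("%.1f %.1f %.1f %.3f %g"%(100*(s[0]*np.cos(a)+s[1]*np.sin(a)),100*(s[0]*np.sin(a)-s[1]*np.cos(a)),-100*s[2],turn/n,g)); a-=turn/n
    print("; ".join(rows))
E
python3 -c "
from h import *
plan(.497,.174,.17,183,n=10)"
```

```text
d [ 0.2739 -0.4631 -0.04  ] turn -0.389 n 10 tilt [ 0.  0. -1.]
-4.1 -3.5 0.4 -0.039 1; -4.0 -3.6 0.4 -0.039 1; -3.8 -3.8 0.4 -0.039 1; -3.7 -3.9 0.4 -0.039 1; -3.5 -4.1 0.4 -0.039 1; -3.4 -4.2 0.4 -0.039 1; -3.2 -4.3 0.4 -0.039 1; -3.0 -4.4 0.4 -0.039 1; -2.9 -4.6 0.4 -0.039 1; -2.7 -4.7 0.4 -0.039 1
```

Request:
carry_out(
  series="-4.1 -3.5 0.4 -0.039 1; -4 -3.6 0.4 -0.039 1; -3.8 -3.8 0.4 -0.039 1; -3.7 -3.9 0.4 -0.039 1; -3.5 -4.1 0.4 -0.039 1; -3.4 -4.2 0.4 -0.039 1; -3.2 -4.3 0.4 -0.039 1; -3 -4.4 0.4 -0.039 1",
  grip_force=80,
)

```text
clock: 2.4
tcp_pos: [0.4427, 0.2654, 0.1782]
orientation: [0.037, 3.141, 0.001]
contact_force: [0.3, 0.8, -0.6]
grip_width: 0.0856
```

Request:
carry_out(
  series="-2.9 -4.6 0.4 -0.039 1; -2.7 -4.7 0.4 -0.039 1; 0 0 0 0 1; 0 0 0 0 1",
)

```text
clock: 2.9
tcp_pos: [0.4972, 0.174, 0.1701]
orientation: [0.083, -3.14, -0.001]
contact_force: [1.0, 0.4, 0.4]
grip_width: 0.0851
```

```bash
cat >> h.py <<'E'
def wray(f,p,R,uv,z):
    T=np.array(f["T_tool_cam"]);d=R@(T[:3,:3]@np.linalg.solve(f["intrinsics"],[uv[0],uv[1],1.]));c=p+R@T[:3,3]
    return c+d*(z-c[2])/d[2]
def wlook(q,name):
    p,R=pose();f=eyes.grab_frame("wrist");cv2.imwrite("pics/%s.png"%name,f["color"])
    print(p.round(4),np.degrees(np.arctan2(R[1,0],R[0,0])),R[2].round(3),r.get_obs()["joints"].round(2))
    for m in spotter.mark_of(f,q): print("mark",np.round(m["uv"]),round(m["confidence"],2),wray(f,p,R,m["uv"],.021).round(4))
    for m in spotter.trace(f,q):
        c=max(cv2.findContours(m["pixels"].astype(np.uint8),0,1)[0],key=len)[:,0]
        X=np.array([wray(f,p,R,u,.035)[:2] for u in c],np.float32);rc=cv2.minAreaRect(X*1000)
        print("trace",np.round(m["uv"]),round(m["confidence"],2),np.round(rc[0]),np.round(rc[1]),round(rc[2],1))
E
python3 -c "
from h import *
wlook('box_left_center','w1')"
```

```text
[0.4972 0.174  0.1701] -176.97868466619306 [ 0.     0.001 -1.   ] [-0.58  0.28  0.15  1.96 -0.05  0.91  1.22]
mark [285. 186.] 0.64 [0.495  0.1788 0.021 ]
trace [282. 183.] 0.73 [495. 176.] [134.  66.] 2.3
```

View pics/w1.png

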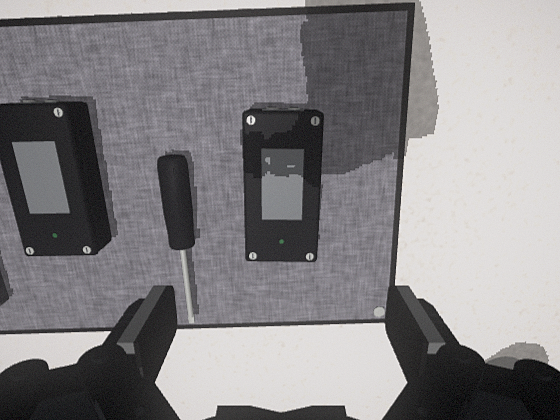

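The wrist view shows the black left box centred at (283,185), with the screwdriver to its left clear of the fingers. The centre agrees to within 2 mm, so I descend.

Request:
carry_out(
  series="0.2 0.1 5 0.012 1; 0 0 4 0 1; 0 0 3 0 1; 0 0 2 0 1; 0 0 1.4 0 1; 0 0 0 0 1; 0 0 0 0 0; 0 0 0 0 0",
)

```text
clock: 4.05
tcp_pos: [0.4959, 0.1748, 0.0169]
orientation: [-0.065, 3.139, 0.001]
contact_force: [-0.4, -0.1, -0.5]
grip_width: 0.0515
```

Request:
carry_out(
  series="0 0 0 0 0; 0 0 0 0 0; 0 0 0 0 0; 0 0 0 0 0",
)

```text
clock: 4.55
tcp_pos: [0.4974, 0.1747, 0.0178]
orientation: [-0.064, 3.137, 0.002]
contact_force: [-0.6, -1.5, 10.7]
grip_width: 0.0003
```

```bash
python3 -c "
from h import *
wlook('box_left_center','w2')
for n in ('scene','side'):
    f=eyes.grab_frame(n);cv2.imwrite('pics/%s2.png'%n,cv2.resize(f['color'][100:330,150:460],None,fx=2.4,fy=2.4))
"
```

```text
[0.4974 0.1747 0.0178] -177.67919394185768 [-0.004  0.001 -1.   ] [-0.55  0.51  0.11  2.06 -0.1   0.57  1.25]
mark [279. 268.] 0.82 [0.4968 0.1746 0.021 ]
trace [282. 213.] 0.79 [476. 175.] [99. 64.] 2.3
```

View pics/w2.png

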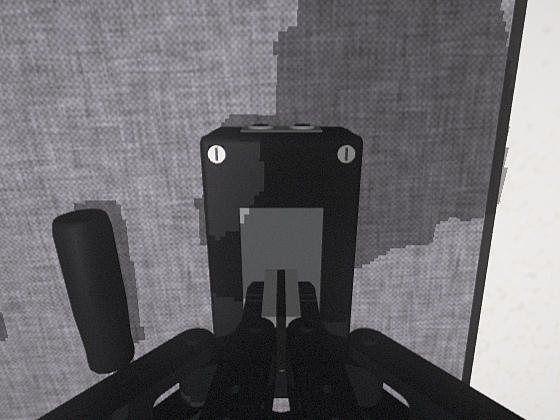

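View pics/side2.png

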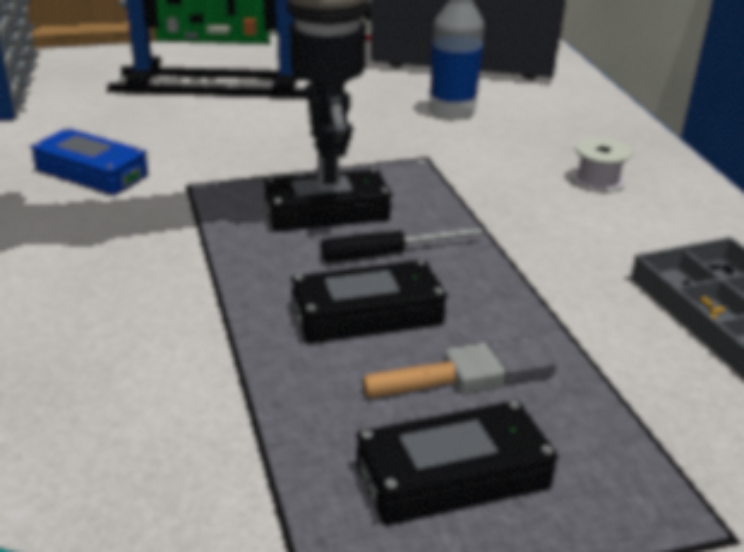

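View pics/scene2.png

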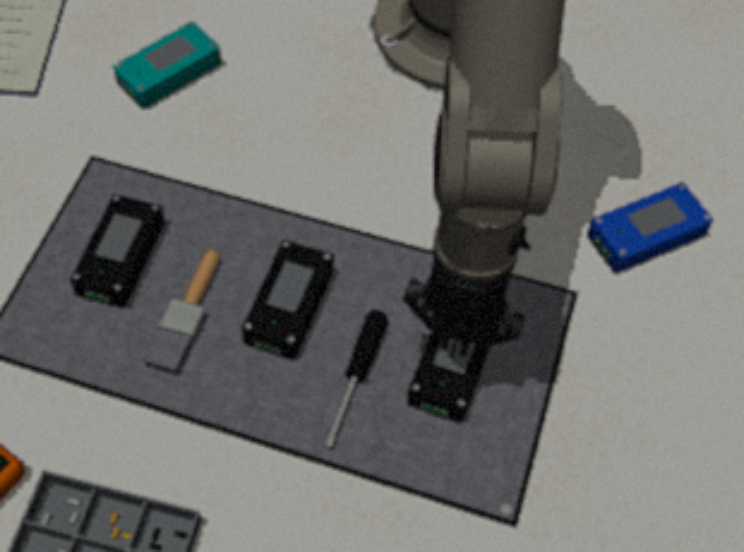

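```bash
python3 -c "
from h import *
p,R=pose();f=eyes.grab_frame('wrist');T=np.array(f['T_tool_cam']);Ti=np.linalg.inv(T);K=f['intrinsics']
for z in np.arange(-.06,.03,.01):
    c=Ti@[0,0,z,1];u=K@c[:3];print(round(z,3),(u[:2]/u[2]).round(0))
print(r.get_obs()['contact_force'],r.get_obs()['moment'],r.get_obs()['grip_width'])
cv2.imwrite('pics/w3.png',cv2.resize(f['color'][190:420,150:430],None,fx=2.6,fy=2.6))
"
```

```text
-0.06 [279. 347.]
-0.05 [279. 329.]
-0.04 [279. 313.]
-0.03 [279. 299.]
-0.02 [279. 287.]
-0.01 [279. 276.]
0.0 [279. 266.]
0.01 [279. 257.]
0.02 [279. 249.]
[-0.01463068 -2.03662469 11.13836309] [-0.28156959  0.07288217 -0.0203018 ] -0.00012934374913906797
```

View pics/w3.png

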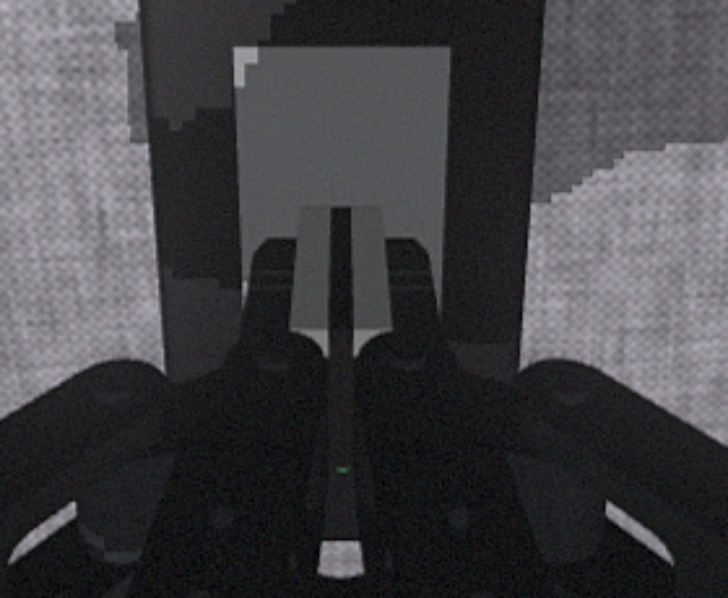

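The picture and the 11 N upward force show the closed tips resting on top of the box. The real fingertips are about 21 mm behind the reported TCP (34 mm when open), not 8 mm ahead of it. I'll lift, open and re-check.

Request:
carry_out(
  series="0 0 -2 0 0; 0 0 -4 0 1; 0 0 -2 0 1; 0 0 0 0 1; 0 0 0 0 1; 0 0 0 0 1; 0 0 0 0 1; 0 0 0 0 1",
)

```text
clock: 5.85
tcp_pos: [0.4951, 0.1744, 0.0956]
orientation: [0.065, -3.14, 0.001]
contact_force: [0.4, 0.1, 0.8]
grip_width: 0.0857
```

```bash
python3 -c "
from h import *
wlook('box_left_center','w4')
print(r.get_obs()['contact_force'],r.get_obs()['moment'],r.get_obs()['grip_width'])
"
```

```text
[0.4951 0.1744 0.0956] -177.63913714539916 [ 0.001 -0.    -1.   ] [-0.57  0.38  0.14  2.02 -0.08  0.74  1.23]
mark [281. 216.] 0.63 [0.4955 0.1756 0.021 ]
trace [282. 209.] 0.6 [495. 176.] [134.  65.] 2.3
[0.00299422 0.18326552 0.16010398] [ 0.03844049 -0.03675811  0.0245331 ] 0.08532043073586515
```

View pics/w4.png

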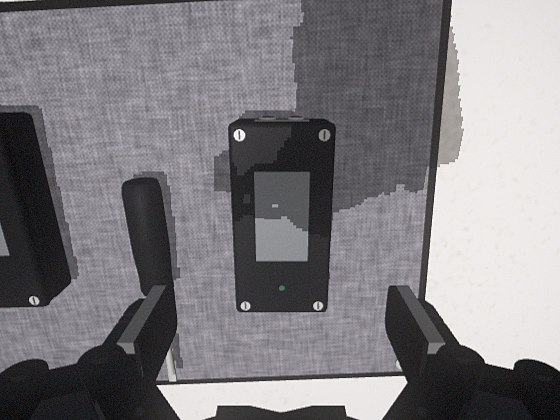

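The box hasn't moved (495,176). I descend with the corrected finger length, going slowly at the end.

Request:
carry_out(
  series="0 0.1 4 0 1; 0 0 3 0 1; 0 0 2 0 1; 0 0 1.5 0 1; 0 0 0.8 0 1; 0 0 0.5 0 1; 0 0 0 0 1; 0 0 0 0 1",
  grip_force=80,
)

```text
clock: 7.0
tcp_pos: [0.4956, 0.1756, -0.0215]
orientation: [-0.065, 3.14, 0.001]
contact_force: [-0.6, 0.0, -0.7]
grip_width: 0.0855
```

Request:
carry_out(
  series="0 0 0 0 0; 0 0 0 0 0; 0 0 0 0 0; 0 0 0 0 0; 0 0 0 0 0",
)

```text
clock: 7.62
tcp_pos: [0.4957, 0.1756, -0.0213]
orientation: [-0.065, 3.14, 0.001]
contact_force: [-1.5, 0.5, 6.0]
grip_width: 0.0631
```

Request:
carry_out(
  series="0 0 -1 0 0; 0 0 -2 0 0; 0 0 -3 0 0; 0 0 -3 0 0; 0 0 -3 0 0; 0 0 0 0 0; 0 0 0 0 0; 0 0 0 0 0",
)

```text
clock: 8.62
tcp_pos: [0.4941, 0.175, 0.0966]
orientation: [0.065, -3.138, 0.002]
contact_force: [-0.2, 0.1, -3.1]
grip_width: 0.063
```

```bash
cat >> h.py <<'E'
def feel(n=8):
    A=[]
    for i in range(n):
        o=r.get_obs();A.append(np.r_[o["contact_force"],o["moment"],o["tau"]]);eyes.grab_frame("wrist")
    A=np.array(A);p,R=pose()
    print("F",A[:,:3].mean(0).round(2),"Mtool",(A[:,3:6].mean(0)@R).round(4),"sd",A[:,3:6].std(0).round(3),"tau",A[:,6:].mean(0).round(3),"p",p.round(4),"w",round(float(o["grip_width"]),4))
E
python3 -c "
from h import *
feel()
f=eyes.grab_frame('side');cv2.imwrite('pics/side3.png',cv2.resize(f['color'][100:330,150:460],None,fx=2.4,fy=2.4))
"
```

```text
F [ 0.19  0.21 -3.41] Mtool [ 0.0097  0.0453 -0.0118] sd [0.031 0.174 0.045] tau [-4.0000e-03 -4.7862e+01  2.6510e+00 -2.2429e+01  1.0000e-02  1.1000e-02
  0.0000e+00] p [0.4952 0.1754 0.0978] w 0.0628
```

View pics/side3.png

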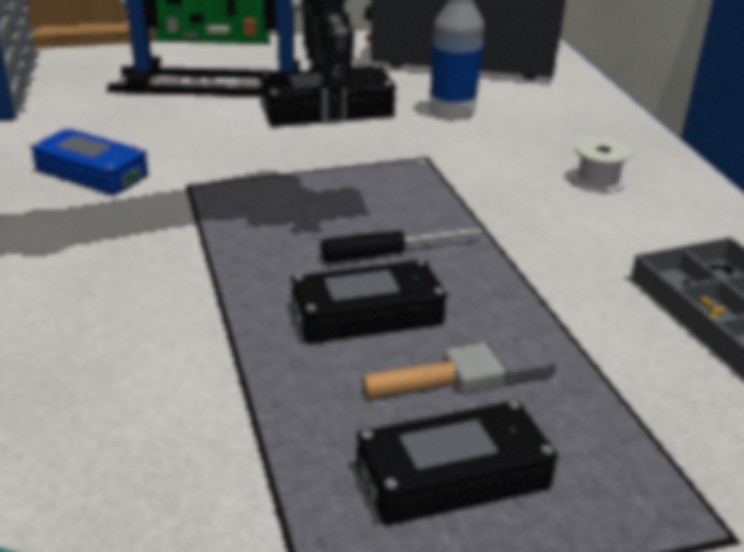

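Gripped at 63 mm, level and lifted. Now the swings with pauses.

Request:
carry_out(
  series="-5 0 0 0 0; 0 0 0 0 0; 0 0 0 0 0; 0 0 0 0 0; 0 0 0 0 0; 0 0 0 0 0; 0 0 0 0 0; 0 0 0 0 0",
)

```text
clock: 10.07
tcp_pos: [0.5452, 0.1776, 0.098]
orientation: [-0.065, 3.141, 0.0]
contact_force: [0.6, 0.8, -4.7]
grip_width: 0.0628
```

```bash
python3 -c "
from h import *
feel(12)"
```

```text
F [-0.11  0.02 -3.71] Mtool [-0.0007 -0.0116 -0.0014] sd [0.041 0.193 0.026] tau [-5.0000e-03 -5.3190e+01  3.2510e+00 -2.3511e+01  1.2000e-02 -1.0000e-03
 -0.0000e+00] p [0.5452 0.1775 0.098 ] w 0.063
```

Request:
carry_out(
  series="5 0 0 0 0; 0 0 0 0 0; 0 0 0 0 0; 0 0 0 0 0; 0 0 0 0 0; 0 0 0 0 0; 0 0 0 0 0; 0 0 0 0 0",
)

```text
clock: 11.68
tcp_pos: [0.4952, 0.1754, 0.0979]
orientation: [0.065, -3.141, 0.0]
contact_force: [0.4, -0.4, -2.9]
grip_width: 0.063
```

```bash
python3 -c "
from h import *
feel(12)"
```

```text
F [ 0.11 -0.11 -3.66] Mtool [ 0.0003 -0.0626 -0.0043] sd [0.029 0.166 0.024] tau [ 5.0000e-03 -4.7735e+01  2.6710e+00 -2.2497e+01  1.3000e-02 -2.0000e-03
  0.0000e+00] p [0.4952 0.1755 0.098 ] w 0.0626
```

```bash
python3 -c "
from h import *
for i in range(16):
    o=r.get_obs();eyes.grab_frame('wrist');print(round(float(o['clock']),3),o['moment'].round(3),o['contact_force'].round(2),o['tau'][[1,3,5]].round(3),o['qvel'].round(4)[[1,3,5]])
"
```

```text
12.275 [-0.009  0.266 -0.002] [ 0.72 -0.44 -3.94] [-4.7747e+01 -2.2494e+01  6.0000e-03] [ 0.0022 -0.0028  0.0276]
12.325 [0.016 0.35  0.061] [-0.39  0.39 -4.11] [-4.7744e+01 -2.2501e+01  8.0000e-03] [-0.0001 -0.0012  0.0329]
12.375 [0.023 0.154 0.01 ] [-0.71  0.68 -4.28] [-4.7744e+01 -2.2497e+01  8.0000e-03] [0.0019 0.0004 0.013 ]
12.425 [-0.015 -0.037  0.027] [-0.22  0.09 -3.96] [-4.7744e+01 -2.2501e+01  5.0000e-03] [-0.002   0.0013 -0.0115]
12.475 [ 0.024 -0.209 -0.017] [-1.07  0.53 -2.57] [-4.7746e+01 -2.2495e+01 -1.0000e-03] [ 0.0002  0.0014 -0.0292]
12.525 [ 0.009 -0.282 -0.045] [ 0.35 -0.13 -3.09] [-4.7747e+01 -2.2496e+01 -7.0000e-03] [ 0.0011  0.0014 -0.0236]
12.575 [-0.045 -0.132 -0.028] [ 0.53  0.08 -3.48] [-4.775e+01 -2.249e+01 -1.000e-02] [ 0.0019 -0.0001 -0.0013]
12.625 [-0.042  0.169  0.015] [ 1.57 -0.02 -4.2 ] [-4.7748e+01 -2.2493e+01 -1.0000e-02] [0.0005 0.0005 0.0192]
12.675 [-0.     0.294  0.027] [ 0.59  0.5  -4.05] [-4.7752e+01 -2.2489e+01 -7.0000e-03] [ 0.0004 -0.0001  0.0289]
12.725 [-0.018  0.219  0.035] [ 0.04 -0.33 -4.63] [-4.7748e+01 -2.2494e+01 -4.0000e-03] [0.0003 0.0007 0.0131]
12.775 [-0.013 -0.054  0.014] [-0.83 -0.65 -2.41] [-47.751 -22.493  -0.   ] [-0.0005  0.0025 -0.012 ]
12.825 [-0.034 -0.114  0.016] [-0.1  -0.67 -3.28] [-4.7746e+01 -2.2498e+01  2.0000e-03] [-0.0002  0.004  -0.0302]
12.875 [-0.001 -0.241  0.001] [-0.17  0.17 -2.73] [-4.7748e+01 -2.2497e+01  5.0000e-03] [-0.0014  0.001  -0.0234]
12.925 [ 0.061 -0.157 -0.046] [ 1.29 -0.22 -3.6 ] [-4.7743e+01 -2.2500e+01  4.0000e-03] [ 0.     -0.0018 -0.0006]
12.975 [-0.025  0.091  0.026] [ 1.21  0.18 -4.13] [-4.7745e+01 -2.2498e+01  4.0000e-03] [ 0.0016 -0.0032  0.0257]
13.025 [-0.001  0.278  0.007] [ 1.28  0.54 -2.78] [-4.7744e+01 -2.2496e+01 -3.0000e-03] [ 0.0006 -0.0022  0.0341]
```

The wrist has an undamped 2.8 Hz ripple in My, so I'll fit it out. I'll shake diagonally so both play directions show.

```bash
cat >> h.py <<'E'
from scipy.optimize import least_squares
def feel(n=15):
    A=[];t=[]
    for i in range(n):
        o=r.get_obs();t.append(float(o["clock"]));A.append(np.r_[o["contact_force"],o["moment"]]);eyes.grab_frame("wrist")
    A=np.array(A);t=np.array(t)-t[0];p,R=pose();M=A[:,3:]@R
    best=min((lambda D,y:(np.linalg.lstsq(D,y,rcond=None)[1].sum(),f,np.linalg.lstsq(D,y,rcond=None)[0]))(np.c_[np.ones(n),np.sin(2*np.pi*f*t),np.cos(2*np.pi*f*t)],M) and
        (lambda D:(float(np.linalg.lstsq(D,M[:,1],rcond=None)[1].sum()),f,np.linalg.lstsq(D,M,rcond=None)[0][0]))(np.c_[np.ones(n),np.sin(2*np.pi*f*t),np.cos(2*np.pi*f*t)]) for f in np.arange(1.8,4,.1)) if 0 else None
    out=[]
    for f in np.arange(2,3.8,.1):
        D=np.c_[np.ones(n),np.sin(2*np.pi*f*t),np.cos(2*np.pi*f*t)];C=np.linalg.lstsq(D,M,rcond=None)[0]
        out.append((((M-D@C)[:,1]**2).mean()**.5,f,C))
    e,f,C=min(out,key=lambda q:q[0])
    print("F",A[:,:3].mean(0).round(2),"Mtool",C[0].round(4),"amp",np.hypot(C[1],C[2]).round(3),"res",round(e,3),"f",round(f,1),"p",p.round(4),"w",round(float(o["grip_width"]),4),"t",float(o["clock"]))
E
python3 -c "
from h import *
feel(12)"
```

```text
F [-0.08 -0.16 -3.65] Mtool [-0.002   0.0211 -0.001 ] amp [0.008 0.297 0.015] res 0.026 f 2.7 p [0.4953 0.1755 0.098 ] w 0.0628 t 13.625
```

Request:
carry_out(
  series="-4 4 0 0 0; 0 0 0 0 0; 0 0 0 0 0; 0 0 0 0 0; 0 0 0 0 0; 0 0 0 0 0",
)

```text
clock: 14.42
tcp_pos: [0.5334, 0.2167, 0.0981]
orientation: [0.064, -3.141, -0.0]
contact_force: [1.3, 0.8, -4.0]
grip_width: 0.0629
```

```bash
python3 -c "
from h import *
feel()"
```

```text
F [-0.01 -0.07 -3.81] Mtool [0.0099 0.0157 0.0046] amp [0.017 0.231 0.005] res 0.039 f 2.4 p [0.5335 0.2171 0.098 ] w 0.063 t 15.125
```

Request:
carry_out(
  series="4 -4 0 0 0; 0 0 0 0 0; 0 0 0 0 0; 0 0 0 0 0; 0 0 0 0 0; 0 0 0 0 0",
)

```text
clock: 15.92
tcp_pos: [0.4955, 0.1758, 0.0979]
orientation: [-0.065, 3.141, 0.0]
contact_force: [2.0, -0.3, -4.2]
grip_width: 0.0631
```

```bash
python3 -c "
from h import *
feel()"
```

```text
F [-0.01  0.06 -3.52] Mtool [ 0.007   0.0098 -0.0104] amp [0.011 0.266 0.008] res 0.038 f 2.3 p [0.4953 0.1754 0.098 ] w 0.0631 t 16.625
```

No weight shift: ΔMx 0.003 and ΔMy 0.006, against about 0.05 and 0.09 expected for a loose part. The left box is quiet, so I set it back.

Request:
carry_out(
  series="0 0 4 0 0; 0 0 3 0 0; 0 0 2 0 0; 0 0 1.5 0 0; 0 0 0.9 0 0; 0 0 0.5 0 0; 0 0 0 0 0; 0 0 0 0 0",
)

```text
clock: 17.68
tcp_pos: [0.4956, 0.1756, -0.0206]
orientation: [-0.065, 3.14, 0.001]
contact_force: [0.5, 0.6, -5.0]
grip_width: 0.0635
```

Request:
carry_out(
  series="0 0 0 0 1; 0 0 0 0 1; 0 0 0 0 1; 0 0 0 0 1; 0 0 -2 0 1; 0 0 -4 0 1; 0 0 -5 0 1; 0 0 -1 0 1",
)

```text
clock: 18.68
tcp_pos: [0.4973, 0.1763, 0.1022]
orientation: [-0.064, 3.136, 0.004]
contact_force: [0.2, 0.7, -0.0]
grip_width: 0.0854
```

```bash
python3 -c "
from h import *
wlook('box_left_center','w5')
plan(.501,-.023,.10,184.4,n=4)"
```

```text
[0.4973 0.1763 0.1022] -177.6558442337366 [-0.005  0.002 -1.   ] [-0.58  0.37  0.15  2.02 -0.08  0.75  1.23]
mark [280. 210.] 0.86 [0.4958 0.1771 0.021 ]
trace [282. 204.] 0.63 [495. 176.] [135.  65.] 2.2
d [ 0.006  -0.1985  0.0012] turn -0.035 n 4 tilt [-0.  0. -1.]
0.1 -5.0 -0.0 -0.009 1; 0.1 -5.0 -0.0 -0.009 1; 0.1 -5.0 -0.0 -0.009 1; 0.2 -5.0 -0.0 -0.009 1
```

View pics/w5.png

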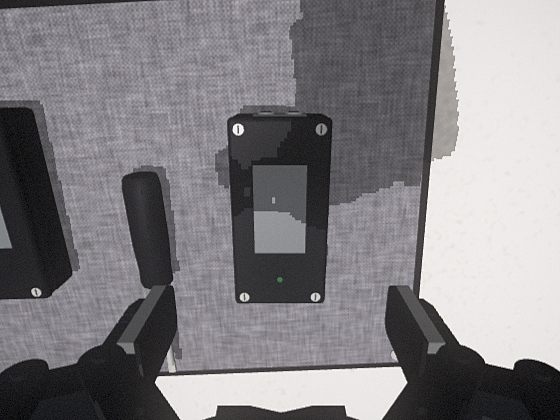

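The left box is back at (495,176), flat, and the screwdriver is untouched. On to the middle box.

Request:
carry_out(
  series="0.1 -5 0 -0.009 1; 0.1 -5 0 -0.009 1; 0.1 -5 0 -0.009 1; 0.2 -5 0 -0.009 1; 0 0 0 0 1; 0 0 0 0 1",
)

```text
clock: 19.58
tcp_pos: [0.5003, -0.0241, 0.0977]
orientation: [0.121, -3.137, -0.0]
contact_force: [1.0, 0.8, -0.5]
grip_width: 0.0851
```

```bash
python3 -c "
from h import *
wlook('box_mid_center','w6')"
```

```text
[ 0.5003 -0.0241  0.0977] -175.58666715061253 [ 0.002  0.    -1.   ] [-0.24  0.34  0.2   2.08 -0.1   0.73  1.67]
mark [286. 216.] 0.79 [ 0.5003 -0.0197  0.021 ]
trace [282. 206.] 0.92 [500. -21.] [135.  64.] 4.1
trace [427. 236.] 0.67 [510.  74.] [85. 26.] 4.2
```

View pics/w6.png

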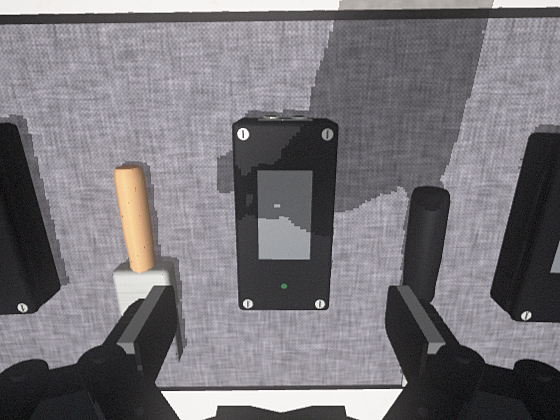

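The middle black box is centred at (285,215) and measures (500,-21), yaw 4.1°. The brush is about 18 mm clear of the finger backs. Descending.

Request:
carry_out(
  series="0 0.3 4 0 1; 0 0 3 0 1; 0 0 2 0 1; 0 0 1.5 0 1; 0 0 0.9 0 1; 0 0 0.5 0 1; 0 0 0 0 1; 0 0 0 0 0",
)

```text
clock: 20.72
tcp_pos: [0.5014, -0.0215, -0.0195]
orientation: [-0.121, 3.138, 0.0]
contact_force: [-0.1, 0.8, 0.6]
grip_width: 0.0693
```

Request:
carry_out(
  series="0 0 0 0 0; 0 0 0 0 0; 0 0 0 0 0; 0 0 0 0 0; 0 0 0 0 0",
)

```text
clock: 21.35
tcp_pos: [0.5015, -0.0216, -0.0191]
orientation: [-0.121, 3.138, 0.0]
contact_force: [-0.9, -0.6, 5.4]
grip_width: 0.0626
```

Request:
carry_out(
  series="0 0 -1 0 0; 0 0 -2 0 0; 0 0 -3 0 0; 0 0 -3 0 0; 0 0 -3 0 0; 0 0 0 0 0; 0 0 0 0 0; 0 0 0 0 0",
)

```text
clock: 22.35
tcp_pos: [0.4998, -0.0215, 0.0987]
orientation: [0.121, -3.137, 0.0]
contact_force: [0.4, -0.5, -3.4]
grip_width: 0.0629
```

```bash
python3 -c "
from h import *
feel()"
```

```text
F [-0.   -0.06 -3.59] Mtool [ 0.0161  0.0002 -0.0039] amp [0.014 0.011 0.024] res 0.027 f 2.6 p [ 0.5009 -0.0215  0.1   ] w 0.0628 t 23.05
```

Request:
carry_out(
  series="-4 4 0 0 0; 0 0 0 0 0; 0 0 0 0 0; 0 0 0 0 0; 0 0 0 0 0; 0 0 0 0 0; 0 0 0 0 0; 0 0 0 0 0",
)

```text
clock: 24.1
tcp_pos: [0.5377, 0.0214, 0.1]
orientation: [0.121, -3.139, -0.0]
contact_force: [-0.2, 0.4, -4.3]
grip_width: 0.0632
```

```bash
python3 -c "
from h import *
feel()"
```

```text
F [-0.24 -0.01 -3.47] Mtool [ 0.0193 -0.0025 -0.0007] amp [0.01  0.02  0.017] res 0.031 f 2.5 p [0.5378 0.0215 0.1   ] w 0.0628 t 24.8
```

Request:
carry_out(
  series="4 -4 0 0 0; 0 0 0 0 0; 0 0 0 0 0; 0 0 0 0 0; 0 0 0 0 0; 0 0 0 0 0; 0 0 0 0 0; 0 0 0 0 0",
)

```text
clock: 25.85
tcp_pos: [0.5009, -0.0215, 0.0999]
orientation: [0.121, -3.139, -0.0]
contact_force: [0.0, 0.8, -3.9]
grip_width: 0.0629
```

```bash
python3 -c "
from h import *
feel()"
```

```text
F [ 0.18  0.29 -3.4 ] Mtool [-0.02   -0.0034 -0.008 ] amp [0.02  0.008 0.009] res 0.026 f 3.7 p [ 0.501  -0.0216  0.1   ] w 0.0627 t 26.55
```

The middle box shows no ripple in My, while the left one rippled throughout. Its Mx did change by 0.04, so I'll repeat the shake harder before judging.

Request:
carry_out(
  series="-4.3 4.3 0 0 0; 0 0 0 0 0; 0 0 0 0 0; 0 0 0 0 0; 0 0 0 0 0",
)

```text
clock: 27.22
tcp_pos: [0.54, 0.0238, 0.1]
orientation: [0.119, -3.139, 0.0]
contact_force: [0.4, -0.4, -3.8]
grip_width: 0.0628
```

```bash
python3 -c "
from h import *
feel(20)"
```

```text
F [-0.09 -0.12 -3.55] Mtool [0.0176 0.0161 0.0023] amp [0.011 0.022 0.019] res 0.036 f 3.2 p [0.5405 0.0247 0.1   ] w 0.0627 t 28.175
```

Request:
carry_out(
  series="4.3 -4.3 0 0 0; 0 0 0 0 0; 0 0 0 0 0; 0 0 0 0 0; 0 0 0 0 0",
)

```text
clock: 28.85
tcp_pos: [0.5015, -0.0208, 0.1]
orientation: [-0.123, 3.139, 0.0]
contact_force: [-0.1, -0.5, -3.3]
grip_width: 0.0633
```

```bash
python3 -c "
from h import *
feel(20)"
```

```text
F [-0.03  0.08 -3.62] Mtool [-0.0098 -0.0298  0.0096] amp [0.01  0.031 0.005] res 0.026 f 3.0 p [ 0.5009 -0.0215  0.1   ] w 0.0628 t 29.8
```

Request:
carry_out(
  series="0 0 4 0 0; 0 0 3 0 0; 0 0 2 0 0; 0 0 1.5 0 0; 0 0 0.9 0 0; 0 0 0.5 0 0; 0 0 0 0 0; 0 0 0 0 0",
)

```text
clock: 30.85
tcp_pos: [0.5014, -0.0215, -0.0186]
orientation: [-0.121, 3.138, 0.0]
contact_force: [-0.5, -1.0, -3.8]
grip_width: 0.0629
```

Request:
carry_out(
  series="0 0 0 0 1; 0 0 0 0 1; 0 0 0 0 1; 0 0 0 0 1; 0 0 -2 0 1; 0 0 -4 0 1; 0 0 -5 0 1; 0 0 -1 0 1",
)

```text
clock: 31.85
tcp_pos: [0.503, -0.0215, 0.104]
orientation: [-0.121, 3.134, 0.001]
contact_force: [0.9, 0.6, 0.6]
grip_width: 0.0853
```

```bash
python3 -c "
from h import *
wlook('box_mid_center','w7')
plan(.522,-.231,.0985,187.8,n=4)"
```

```text
[ 0.503  -0.0215  0.104 ] -175.5925441062915 [-0.006  0.    -1.   ] [-0.26  0.34  0.21  2.07 -0.1   0.74  1.67]
mark [282. 204.] 0.77 [ 0.4979 -0.0204  0.021 ]
trace [283. 200.] 0.61 [499. -21.] [134.  64.] 4.1
d [ 0.0213 -0.2096 -0.0022] turn -0.059 n 4 tilt [-0.  0. -1.]
-0.1 -5.3 0.1 -0.015 1; -0.0 -5.3 0.1 -0.015 1; 0.0 -5.3 0.1 -0.015 1; 0.1 -5.3 0.1 -0.015 1
```

Request:
carry_out(
  series="-0.1 -5.3 0.1 -0.015 1; 0 -5.3 0.1 -0.015 1; 0 -5.3 0.1 -0.015 1; 0.1 -5.3 0.1 -0.015 1; 0 0 0 0 1; 0 0 0 0 1",
)

```text
clock: 32.75
tcp_pos: [0.5209, -0.2317, 0.0951]
orientation: [0.214, -3.131, -0.002]
contact_force: [-0.1, 0.7, -0.8]
grip_width: 0.0851
```

```bash
python3 -c "
from h import *
wlook('box_right_center','w8')"
```

```text
[ 0.5209 -0.2317  0.0951] -172.1635267797601 [ 0.003  0.002 -1.   ] [ 0.12  0.45  0.24  1.92 -0.15  0.79  2.15]
mark [284. 220.] 0.85 [ 0.5234 -0.2279  0.021 ]
trace [281. 210.] 0.9 [ 520. -230.] [135.  65.] 7.5
```

View pics/w8.png

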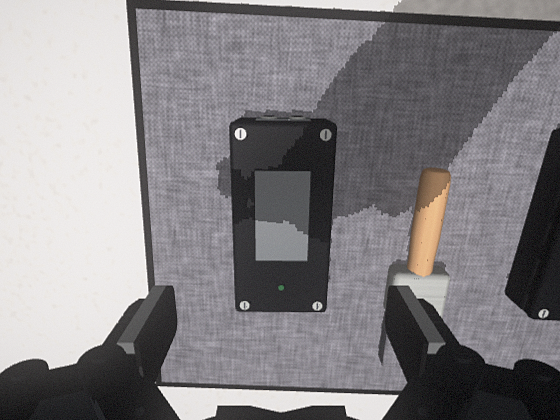

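The right black box is centred at (282,215) and measures (520,-230), yaw 7.5°. The brush block edge is about 75 mm from centre, beyond the 57 mm finger backs.

Request:
carry_out(
  series="0 0.1 4 0.005 1; 0 0 3 0 1; 0 0 2 0 1; 0 0 1.3 0 1; 0 0 0.8 0 1; 0 0 0.5 0 1; 0 0 0 0 1; 0 0 0 0 0",
)

```text
clock: 33.9
tcp_pos: [0.5223, -0.2317, -0.0185]
orientation: [-0.207, 3.134, -0.001]
contact_force: [-1.0, -0.3, 0.6]
grip_width: 0.0698
```

Request:
carry_out(
  series="0 0 0 0 0; 0 0 0 0 0; 0 0 0 0 0; 0 0 0 0 0; 0 0 0 0 0",
)

```text
clock: 34.52
tcp_pos: [0.5225, -0.2317, -0.0181]
orientation: [-0.207, 3.133, -0.0]
contact_force: [-0.1, 0.2, 6.3]
grip_width: 0.0629
```

Request:
carry_out(
  series="0 0 -1 0 0; 0 0 -2 0 0; 0 0 -3 0 0; 0 0 -3 0 0; 0 0 -3 0 0; 0 0 0 0 0; 0 0 0 0 0; 0 0 0 0 0",
)

```text
clock: 35.52
tcp_pos: [0.5207, -0.231, 0.0994]
orientation: [0.207, -3.132, -0.002]
contact_force: [-0.5, 0.9, -4.1]
grip_width: 0.0627
```

```bash
python3 -c "
from h import *
feel()"
```

```text
F [-0.25 -0.1  -4.16] Mtool [ 0.0201 -0.0243 -0.01  ] amp [0.009 0.015 0.019] res 0.03 f 2.0 p [ 0.5219 -0.2315  0.101 ] w 0.0629 t 36.225
```

Request:
carry_out(
  series="-4 4 0 0 0; 0 0 0 0 0; 0 0 0 0 0; 0 0 0 0 0; 0 0 0 0 0; 0 0 0 0 0",
)

```text
clock: 37.02
tcp_pos: [0.556, -0.1871, 0.101]
orientation: [0.206, -3.135, 0.0]
contact_force: [0.1, 0.2, -3.3]
grip_width: 0.0631
```

```bash
python3 -c "
from h import *
feel(18)"
```

```text
F [-0.08 -0.14 -4.32] Mtool [-0.0055 -0.004   0.016 ] amp [0.016 0.012 0.01 ] res 0.026 f 2.4 p [ 0.5562 -0.1866  0.101 ] w 0.0628 t 37.875
```

Request:
carry_out(
  series="4 -4 0 0 0; 0 0 0 0 0; 0 0 0 0 0; 0 0 0 0 0; 0 0 0 0 0; 0 0 0 0 0",
)

```text
clock: 38.67
tcp_pos: [0.5222, -0.231, 0.1009]
orientation: [0.209, -3.135, -0.0]
contact_force: [0.8, -0.5, -3.7]
grip_width: 0.0631
```

```bash
python3 -c "
from h import *
feel(18)"
```

```text
F [ 0.06  0.03 -4.15] Mtool [ 0.0054 -0.0159  0.0022] amp [0.012 0.021 0.004] res 0.025 f 3.1 p [ 0.5219 -0.2315  0.101 ] w 0.0626 t 39.525
```

The right box is quiet: no ripple and no clear shift. Left has the persistent ripple and mid has a partial moment shift, so I'll set right back and re-test mid with longer throws.

Request:
carry_out(
  series="0 0 4 0 0; 0 0 3 0 0; 0 0 2 0 0; 0 0 1.5 0 0; 0 0 0.9 0 0; 0 0 0.5 0 0; 0 0 0 0 0; 0 0 0 0 0",
)

```text
clock: 40.58
tcp_pos: [0.5223, -0.2316, -0.0175]
orientation: [-0.207, 3.134, -0.0]
contact_force: [0.4, -0.5, -4.0]
grip_width: 0.0629
```

Request:
carry_out(
  series="0 0 0 0 1; 0 0 0 0 1; 0 0 0 0 1; 0 0 0 0 1; 0 0 -2 0 1; 0 0 -4 0 1; 0 0 -5 0 1; 0 0 -1 0 1",
)

```text
clock: 41.58
tcp_pos: [0.5243, -0.2327, 0.1067]
orientation: [-0.206, 3.128, -0.004]
contact_force: [0.6, -0.4, -0.9]
grip_width: 0.0854
```

```bash
python3 -c "
from h import *
wlook('box_right_center','w9')
plan(.4995,-.021,.1,184.2,n=4)"
```

```text
[ 0.5243 -0.2327  0.1067] -172.45700074723908 [-0.007 -0.003 -1.   ] [ 0.11  0.44  0.25  1.92 -0.15  0.8   2.15]
mark [282. 207.] 0.85 [ 0.5221 -0.2315  0.021 ]
trace [281. 200.] 0.81 [ 520. -231.] [134.  64.] 7.2
d [-0.0225  0.2104 -0.0026] turn 0.059 n 4 tilt [-0.001 -0.    -1.   ]
-0.1 5.3 0.1 0.015 1; -0.1 5.3 0.1 0.015 1; 0.0 5.3 0.1 0.015 1; 0.1 5.3 0.1 0.015 1
```

Request:
carry_out(
  series="-0.1 5.3 0.1 0.015 1; -0.1 5.3 0.1 0.015 1; 0 5.3 0.1 0.015 1; 0.1 5.3 0.1 0.015 1; 0 0 0 0 1; 0 0 0 0 1",
)

```text
clock: 42.48
tcp_pos: [0.4989, -0.0212, 0.0971]
orientation: [0.114, -3.138, 0.001]
contact_force: [0.4, -0.3, -0.4]
grip_width: 0.0854
```

Request:
carry_out(
  series="0 0 4 0 1; 0 0 3 0 1; 0 0 2 0 1; 0 0 1.5 0 1; 0 0 0.8 0 1; 0 0 0.4 0 1; 0 0 0 0 1; 0 0 0 0 0",
)

```text
clock: 43.48
tcp_pos: [0.5001, -0.0206, -0.0185]
orientation: [-0.113, 3.139, 0.0]
contact_force: [1.2, -0.3, -0.6]
grip_width: 0.0699
```

Request:
carry_out(
  series="0 0 0 0 0; 0 0 0 0 0; 0 0 0 0 0; 0 0 0 0 0",
)

```text
clock: 43.98
tcp_pos: [0.5003, -0.0207, -0.0181]
orientation: [-0.113, 3.138, 0.0]
contact_force: [-1.6, -0.5, 6.4]
grip_width: 0.0629
```

Lift, then a fast throw outward and a stop.

Request:
carry_out(
  series="0 0 -2 0 0; 0 0 -4 0 0; 0 0 -5 0 0; 0 0 -1 0 0; -6 0 0 0 0; -6 0 0 0 0; 0 0 0 0 0; 0 0 0 0 0",
)

```text
clock: 44.98
tcp_pos: [0.6176, -0.0121, 0.0991]
orientation: [0.113, -3.136, 0.0]
contact_force: [-0.4, -0.1, -3.4]
grip_width: 0.0632
```

```bash
python3 -c "
from h import *
feel(18)"
```

```text
F [-0.11 -0.02 -3.82] Mtool [-0.0095  0.0505  0.0057] amp [0.003 0.032 0.011] res 0.038 f 2.0 p [ 0.6194 -0.012   0.1009] w 0.0628 t 45.825
```

Request:
carry_out(
  series="6 0 0 0 0; 6 0 0 0 0; 0 0 0 0 0; 0 0 0 0 0; 0 0 0 0 0",
)

```text
clock: 46.5
tcp_pos: [0.5017, -0.0204, 0.1016]
orientation: [-0.114, 3.137, 0.0]
contact_force: [-0.5, 0.6, -4.0]
grip_width: 0.063
```

```bash
python3 -c "
from h import *
feel(18)"
```

```text
F [ 0.08 -0.09 -3.58] Mtool [-0.0126 -0.0297 -0.0004] amp [0.015 0.018 0.015] res 0.031 f 2.5 p [ 0.4997 -0.0206  0.101 ] w 0.0632 t 47.35
```

ΔMy is 0.080, against 0.088 expected for the 180 g part over 50 mm, and with the right sign. The middle box is loose. I carry it out over the far edge and do a cross-check there, with both throws starting from the handover spot.

Request:
carry_out(
  series="-3 0 -1 0 0; -5 0 -1 0 0; -5 0 -1 0 0; -5 0 0 0 0; -5 0 0 0 0; -3 0 0 0 0; 0 0 0 0 0; 0 0 0 0 0",
)

```text
clock: 48.4
tcp_pos: [0.7579, -0.0021, 0.1302]
orientation: [0.113, -3.138, 0.0]
contact_force: [-0.1, 0.6, -4.3]
grip_width: 0.0629
```

Request:
carry_out(
  series="6 0 0 0 0; 0 0 0 0 0; 0 0 0 0 0; 0 0 0 0 0",
)

```text
clock: 48.9
tcp_pos: [0.7006, -0.0059, 0.1321]
orientation: [-0.114, 3.137, 0.0]
contact_force: [0.7, -0.0, -3.0]
grip_width: 0.0628
```

```bash
python3 -c "
from h import *
feel(18)"
```

```text
F [-0.13  0.03 -3.46] Mtool [-0.0074 -0.0303 -0.0041] amp [0.034 0.019 0.016] res 0.039 f 3.7 p [ 0.6992 -0.0062  0.131 ] w 0.0629 t 49.75
```

Request:
carry_out(
  series="-6 0 0 0 0; 0 0 0 0 0; 0 0 0 0 0; 0 0 0 0 0; 0 0 0 0 0",
)

```text
clock: 50.42
tcp_pos: [0.7585, -0.0021, 0.1315]
orientation: [-0.113, 3.139, 0.0]
contact_force: [0.4, -0.0, -3.3]
grip_width: 0.0628
```

```bash
python3 -c "
from h import *
feel(18)
for n in ('scene','side'):
    f=eyes.grab_frame(n);cv2.imwrite('pics/%s9.png'%n,f['color'])
    for q in ['box_left_center','box_right_center','box_mid_center']:
        for m in spotter.mark_of(f,q)[:3]: print(n,q,np.round(m['uv']),round(m['confidence'],2),ray(f,m['uv'],.021).round(3))
"
```

```text
F [ 0.11  0.02 -3.63] Mtool [-0.0108  0.0395 -0.0011] amp [0.008 0.017 0.02 ] res 0.018 f 3.5 p [ 0.759  -0.0019  0.131 ] w 0.0629 t 51.275
scene box_left_center [336. 249.] 0.67 [0.5   0.167 0.021]
scene box_mid_center [420. 196.] 0.98 [0.244 0.322 0.021]
scene box_mid_center [226. 281.] 0.7 [ 0.7   -0.052  0.021]
scene box_mid_center [220. 126.] 0.69 [ 0.237 -0.318  0.021]
side box_left_center [288. 180.] 0.77 [0.506 0.192 0.021]
side box_right_center [338. 292.] 0.91 [ 0.522 -0.23   0.021]
side box_mid_center [164. 360.] 0.86 [ 0.237 -0.324  0.021]
side box_mid_center [191. 170.] 0.82 [0.249 0.294 0.021]
side box_mid_center [423. 152.] 0.67 [0.943 0.31  0.021]
```

View pics/scene9.png

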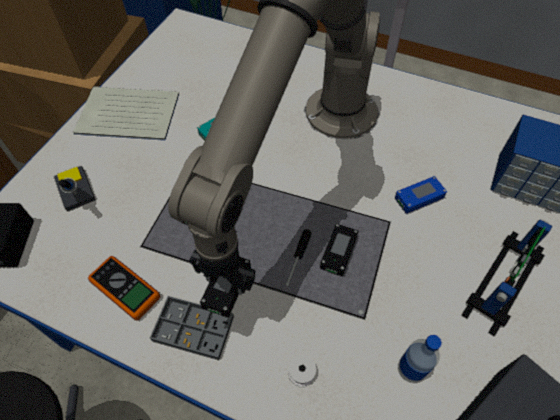

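View pics/side9.png

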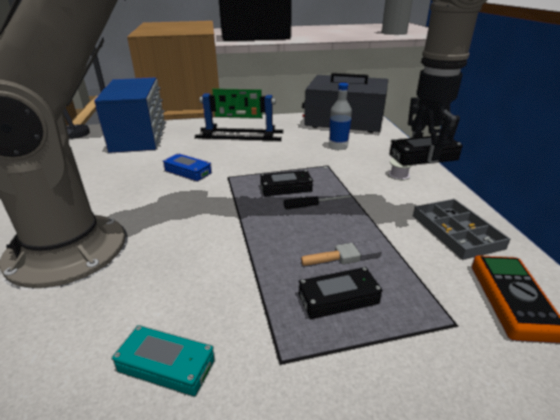

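Both far-side readings reproduce the shift (My -0.030, then +0.040). The pictures show the middle box held level beyond the mat's far edge, about 170 mm up and touching nothing. The left box at side (288,181) and the right at (338,291) are back in place. Handing in.

```bash
python3 -c "
from h import *
o=r.get_obs();print(o['clock'],o['tcp_pos'],np.abs(o['qvel']).max(),o['grip_width'])
print(r.hand_in())"
```

```text
51.725 [ 0.75901327 -0.00187867  0.13096832] 0.0008734151652751715 0.06288283681552097
the job is handed in; nothing more can be done
None
```

I shook all three boxes from left to right and set each one back. The middle box is the one that rattles, and I handed in at 51.7 s while holding it out past the far edge of the mat.

- **Which box:** harder throws moved the middle box's weight by 0.080 and 0.070 N m. A loose 180 g part with 50 mm of play should give about 0.088. The first, gentler shakes gave only a partial or no shift along x. I picked the middle box up again after the right one for the harder throws.
- **Other boxes:** left and right showed shifts of 0.012 N m or less, which is within noise. Neither was re-tested with the harder throws.
- **Last checks:** the middle box was level and still in the 63 mm grip. It was about 95 mm past the mat edge and about 170 mm above the bench, worked out from the arm's reading. In wrist views just after release, left and right lay within about 2 mm of where they started. The last pictures show them and the screwdriver and brush undisturbed, though the right box and brush were only visible from the side camera.

**What disagreed:**
- **Fingertips:** they stand about 21 mm behind the reported TCP when closed, not 8 mm ahead. My first grasp therefore closed on top of the left box with about 11 N. It did not move the box, and I corrected for the offset afterwards.
- **Left box ripple:** it showed a steady 2.7 Hz wrist ripple while held, with no net weight shift. I took it to be the arm, but I did not explain it.

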